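# Deal out two board-repair kits

### The arm

A 7-joint arm with a two-finger parallel gripper is mounted at the origin on the work surface. World frame = base frame: x ahead of the robot, y to its left, z up, the work surface at z = 0. Lengths are in m, angles in rad, forces in N, time in s.
With the tool pointing down it reaches from about 0.4 to 0.875 m from the base axis. Payload 19.3 kg.
Tool frame: the origin (TCP) lies at the very end of the fingers, on their centre line; the grasp point (between the pads) lies bot.grasp_offset behind it (bot.grasp_offset is the distance from the TCP to the grasp point, in m); z points along the fingers, y is the direction in which the jaws open and shut (so a half turn about z gives the same grasp; the last joint's range is limited). The gripper opens to 85 mm and grips with 20 to 120 N. Pads are 22 mm wide; open, the fingers measure 114 mm over their backs; the gripper's body (76 mm by 85 mm) begins 54 mm behind the grasp point. The pads swing forward as they close: fully open they stand 13 mm farther back than shut.
Start: joints at [1.121, 0.521, -0.036, 1.599, 0.021, 1.021, -0.113], TCP at [0.232, -0.58, 0.231] pointing down, gripper open.
Joint ranges: [-2.91, 2.91], [-0.3, 2.13], [-1.5, 1.42], [0.17, 2.43], [-1.26, 4.41], [0.16, 1.93], [-2.52, 2.52]. Speed limits (rad/s): [1.89, 1.89, 2.39, 2.39, 3.01, 3.01, 3.01].

### API

Orientations are given as [roll, pitch, yaw] about the fixed x, y, z axes, in that order (R = Rz(yaw) Ry(pitch) Rx(roll)).
In Python, from workcell import bot gives the robot as it stands. The module is installed in compiled form; this text tells all that it offers.
- The arm moves only by the shell command python3 -m handwheel 'ROWS' [OPENING] [FORCE]. ROWS is JSON, a list of rows, each a list of 6 numbers: the shift along the tool's x, y, z as a fraction of full scale, then the turn, a rotation vector about the tool's x, y, z as a fraction of full scale. In form: [[x, y, z, rx, ry, rz], ...]. A call has 1 to 8 rows; each row shifts and turns the commanded pose from where the row before left it, along the tool's axes as they then stand; what a row does not reach is not made up. Full scale, the value 1, is 0.025 m for a shift and 360 degrees for a turn. A row lasts 1/8 s, in which the tool goes at most 62.5 mm and 10.7 degrees, less where a joint would pass 70% of its speed; a pose out of reach is approached as far as the arm can. A call with a number of a shift or a turn outside -1 to 1 is refused whole. A call with a gripper value outside its range is refused whole. OPENING is the closure, from -1 (fully open) to 1 (shut), set as the call begins (- or left out, the last holds). The fingers move at their own pace and stop on an object; FORCE is the grip in N (left out, the last holds). Time passes only in rows, so rows that do not move let the fingers close. It gives the time, the measured TCP pose, the force and the opening at its end, in the units of the state.
- bot.observe(): the state, without advancing time (a new reading comes with each control period).
- bot.grab_frame(name): name is "scene" or "top"; returns a dict with "pixels" (384x512x3 uint8, blue, green, red), "vertical_fov" (degrees; the focal length in pixels is half the picture's height over the tangent of half this angle, whatever the lens; pixels are square), "cx", "cy" (the principal point, pixels), "D" ([k1, k2, p1, p2, k3] as OpenCV has them; the pictures are not rectified), "R" (3x3) and "t" (3): a world point X has camera coordinates R X + t. Camera axes: x right, y down, z forward; pixel columns grow to the right and rows downward; lengths in m; the calibration is good to about 2 mm. A picture is of the moment at which its call begins. There is no depth.
- bot.job_done(): hands the job in, once; it reports no verdict.
Trained networks look in a picture, given as the dict that the camera call returned (one of the last four; its "shot" number tells which), for a name from the list of things; names that differ only in an ending like _2 or _b are one class to them, and where a whole thing is asked for, a point or a joint stands for the part that bears it (a point fixed in the world has none). Each returns a list of dicts, best first, with "score" (0 to 1); they miss things now and then, are a little off and sometimes report something else, mostly with a low value. They report only what shows in the picture. A call takes as long as a camera call. They do not tell look-alikes from the thing itself.
- bot.trace(picture, thing): "region" (384x512 bool, what is visible of it) and "point" ([column, row] in pixels, amid what is visible of it).
The state is a dict: "clock": time; "qpos": joint angles; "qd": joint speeds; "joint_efforts": joint torques, N m; "position": TCP position; "tool_rot": TCP orientation; "force": force on the tool from outside, world axes, zero at the start; "moment": the same for the moment, N m; "grip_width": finger opening in m.
Only numpy, scipy, OpenCV 4.12 (cv2) and the standard library are available. Lean on these libraries where they do the work, as an engineer would, in place of code of your own. Each camera call takes 0.05 s, during which the arm holds its last target.

### The job

Make up the two repair kits, dealing one part to each tray in turn and starting with the blue tray: first the black capacitor into the blue tray, then the green terminal block into the yellow tray, then the heat sink into the blue tray, and last the transformer into the yellow tray. Each part gets a bay of its own and ends standing upright and flat on the tray's floor, let go of and at rest. Leave the other stock (brown capacitor, orange terminal block, relay, solder spool) standing where it is.

Things in the scene. Friction and masses are not known exactly. Their poses are not given: they have to be found in the camera images.
- tray_blue: blue open plastic kit tray, fixed to the bench, 150 (x) x 130 (y) x 18 mm high, walls 4 mm, floor top 4 mm above its origin. A cross wall (4 mm, at its x = 0, as high as the rim) parts it into two equal bays, each 69 mm (x) by 122 mm (y) inside, with bay centres at x = +36.5 and x = -36.5 mm, y = 0. Origin: centre of its underside; z up; yaw varies by up to about 14 degrees either way. It may stand on the left or the right of the stock
- tray_yellow: yellow open plastic kit tray, fixed to the bench, 150 (x) x 130 (y) x 18 mm high, walls 4 mm, floor top 4 mm above its origin. A cross wall (4 mm, at its x = 0, as high as the rim) parts it into two equal bays, each 69 mm (x) by 122 mm (y) inside, with bay centres at x = +36.5 and x = -36.5 mm, y = 0. Origin: centre of its underside; z up; yaw varies by up to about 14 degrees either way. It may stand on the left or the right of the stock
- capacitor_black: black-sleeved electrolytic capacitor, an upright cylinder 35 mm in diameter and 45 mm high with a silver top. Stands on the bench; origin: centre of its underside, z up. About 60 g. Goes in the blue tray
- terminal_green: green screw terminal block with a row of five steel screws on top, solid, 50 (x) x 22 (y) x 20 mm high; grip it across y. Stands on the bench; origin: centre of its underside, z up. About 35 g. Goes in the yellow tray
- heat_sink: bare aluminium heat sink, 46 (x) x 40 (y) x 32 mm high, with six upright fins running along x; the two outer fins are its flat y faces: grip it across y. Stands on the bench; origin: centre of its underside, z up. About 80 g. Goes in the blue tray
- transformer: small mains transformer, dark steel core with copper winding, 48 (x) x 40 (y) x 38 mm high; grip it across y. Stands on the bench; origin: centre of its underside, z up. About 250 g. Goes in the yellow tray
- capacitor_brown: brown-sleeved electrolytic capacitor, an upright cylinder 35 mm in diameter and 45 mm high with a silver top. Stands on the bench; origin: centre of its underside, z up. Not for these kits: stays where it is
- terminal_orange: orange screw terminal block with a row of five steel screws on top, solid, 50 (x) x 22 (y) x 20 mm high; grip it across y. Stands on the bench; origin: centre of its underside, z up. Not for these kits: stays where it is
- relay: white relay with a red dot on top, 30 (x) x 28 (y) x 36 mm high. Stands on the bench; origin: centre of its underside, z up. Not for these kits: stays where it is
- solder_spool: upright solder spool with blue flanges, 54 mm in diameter, 40 mm high. Stands on the bench; origin: centre of its underside, z up. Not for these kits: stays where it is
Not all that is in view belongs to the job. Several things look just like the terminal_green: the one meant starts nearest to the robot's base.

How it is judged:
On the way, in this order (a step that is already met when the one before it is completed fails the run):
1. the black capacitor stands released in a bay of the blue tray (after the parts named before it, which are still in place) (x of capacitor_black in the frame of tray_blue between -0.075 and 0.075 m and y of capacitor_black in the frame of tray_blue between -0.055 and 0.055 m and z of capacitor_black in the frame of tray_blue between 0 and 0.0085 m and angle between capacitor_black's own z axis and vertical below 0.12 rad and contact force between the fingers and capacitor_black below 0.3 N and linear speed of capacitor_black below 0.03 m/s), for 0.2 s.
2. the green terminal block stands released in a bay of the yellow tray (after the parts named before it, which are still in place) (all of step 1 and x of terminal_green in the frame of tray_yellow between -0.075 and 0.075 m and y of terminal_green in the frame of tray_yellow between -0.055 and 0.055 m and z of terminal_green in the frame of tray_yellow between 0 and 0.0085 m and angle between terminal_green's own z axis and vertical below 0.12 rad and contact force between the fingers and terminal_green below 0.3 N and linear speed of terminal_green below 0.03 m/s), for 0.2 s.
3. the heat sink stands released in a bay of the blue tray, beside the first part, in the other bay (after the parts named before it, which are still in place) (all of step 2 and x of heat_sink in the frame of tray_blue between -0.075 and 0.075 m and y of heat_sink in the frame of tray_blue between -0.055 and 0.055 m and z of heat_sink in the frame of tray_blue between 0 and 0.0085 m and angle between heat_sink's own z axis and vertical below 0.12 rad and contact force between the fingers and heat_sink below 0.3 N and linear speed of heat_sink below 0.03 m/s and ((x of capacitor_black in the frame of tray_blue above 0.01 m and x of heat_sink in the frame of tray_blue below -0.01 m) or (x of capacitor_black in the frame of tray_blue below -0.01 m and x of heat_sink in the frame of tray_blue above 0.01 m))), for 0.2 s.
4. the transformer stands released in a bay of the yellow tray, beside the first part, in the other bay (after the parts named before it, which are still in place) (all of step 2 and x of heat_sink in the frame of tray_blue between -0.075 and 0.075 m and y of heat_sink in the frame of tray_blue between -0.055 and 0.055 m and z of heat_sink in the frame of tray_blue between 0 and 0.0085 m and angle between each of heat_sink, transformer's own z axis and vertical below 0.12 rad and contact force between the fingers and heat_sink below 0.3 N and linear speed of each of heat_sink, transformer below 0.03 m/s and x of transformer in the frame of tray_yellow between -0.075 and 0.075 m and y of transformer in the frame of tray_yellow between -0.055 and 0.055 m and z of transformer in the frame of tray_yellow between 0 and 0.0085 m and contact force between the fingers and transformer below 0.3 N and ((x of terminal_green in the frame of tray_yellow above 0.01 m and x of transformer in the frame of tray_yellow below -0.01 m) or (x of terminal_green in the frame of tray_yellow below -0.01 m and x of transformer in the frame of tray_yellow above 0.01 m))), for 0.2 s.
At the end, for the whole second after the job is handed in: black capacitor and heat sink in the blue tray, green terminal block and transformer in the yellow tray, one in each bay, each flat on the tray's floor (underside at most 4.5 mm above it, tilt under 0.12 rad), released and at rest (all of step 4 and ((x of capacitor_black in the frame of tray_blue above 0.01 m and x of heat_sink in the frame of tray_blue below -0.01 m) or (x of capacitor_black in the frame of tray_blue below -0.01 m and x of heat_sink in the frame of tray_blue above 0.01 m))); the robot touches nothing.
It fails at once if the capacitor brown is shifted more than 20 mm or knocked over (distance of capacitor_brown from where it was at the start of the episode above 0.02 m or angle between capacitor_brown's own z axis and vertical above 0.6 rad).
It fails at once if the terminal orange is shifted more than 20 mm or knocked over (distance of terminal_orange from where it was at the start of the episode above 0.02 m or angle between terminal_orange's own z axis and vertical above 0.6 rad).
It fails at once if the relay is shifted more than 20 mm or knocked over (distance of relay from where it was at the start of the episode above 0.02 m or angle between relay's own z axis and vertical above 0.6 rad).
It fails at once if the solder spool is shifted more than 20 mm or knocked over (distance of solder_spool from where it was at the start of the episode above 0.02 m or angle between solder_spool's own z axis and vertical above 0.6 rad).
It also fails if it takes over 115 s, if anything falls off the work surface, if the arm or the gripper's body presses on something with over 40 N, if the wrist force passes 120 N, or if a joint passes its speed limit or range.

## Working session

There is one attempt and no reset: what is moved stays moved. The work goes in short steps, Python scripts to look and compute and a shell command to move; the robot and the scene stay as the last step left them, time stands still between calls to the robot, and variables do not carry over. Pictures are saved under pics/ and viewed, and the job is handed in when it is done.

```bash
mkdir -p pics; python3 - <<'E'
from workcell import bot
import cv2,pickle
print(bot.observe()); print(bot.grasp_offset)
for n in("scene","top"):
    f=bot.grab_frame(n); cv2.imwrite(f"pics/{n}0.png",f["pixels"]); pickle.dump(f,open(f"{n}0.pkl","wb"))
    print({k:v for k,v in f.items() if k!="pixels"})
E
```

```text
{'clock': 0.0, 'qpos': array([ 1.12080154,  0.5220548 , -0.03634032,  1.60000294,  0.02118608,
        1.02112553, -0.11281793]), 'qd': array([-8.47844957e-05,  5.69109335e-04,  9.92008622e-04, -2.10020762e-05,
       -1.10875007e-03,  2.36938384e-04,  1.44649198e-03]), 'joint_efforts': array([-8.72481523e-04, -9.27105474e+01,  1.97957575e+00, -3.69917858e+01,
        1.78499072e-02,  8.30627483e-03,  4.93148161e-05]), 'position': array([ 0.23155119, -0.58014722,  0.23070199]), 'tool_rot': array([-3.14038843e+00,  6.90358479e-05,  3.79770753e-01]), 'force': array([-0.03688007, -0.48287029, -0.60414653]), 'moment': array([-0.02345471, -0.02990872, -0.00759361]), 'grip_width': 0.08555965417799724}
0.0187
{'vertical_fov': 51.938473170258334, 'cx': 254.36031420816644, 'cy': 190.10765326003224, 'D': array([0.04811005, 0.        , 0.        , 0.        , 0.        ]), 'R': array([[-0.70750406,  0.70662142,  0.01114353],
       [ 0.50453465,  0.51608057, -0.69217457],
       [-0.49485634, -0.48409402, -0.72164409]]), 't': array([ 0.38790401, -0.25335018,  1.16175086]), 'shot': 1}
{'vertical_fov': 49.954777130751395, 'cx': 251.12325790874, 'cy': 188.1685236375459, 'D': array([0.03379968, 0.        , 0.        , 0.        , 0.        ]), 'R': array([[-0.02908913, -0.99957294,  0.00278495],
       [-0.9851453 ,  0.02819731, -0.16939201],
       [ 0.16924115, -0.00767105, -0.98554482]]), 't': array([-6.56693416e-04,  5.88498053e-01,  9.59323589e-01]), 'shot': 2}
```

View pics/top0.png

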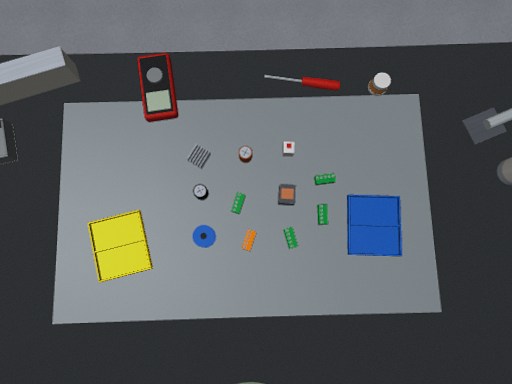

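View pics/scene0.png

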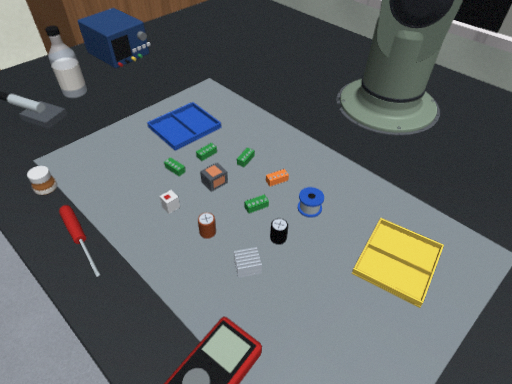

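The top view shows the yellow tray on the left at (120,246) and the blue tray on the right at (375,225). There are four green blocks, at (238,203), (325,179), (322,214) and (291,238). Next I'll trace everything and fit the known shapes to the silhouettes in both views.

```bash
cat > h.py <<'E'
import numpy as np,cv2
from scipy.optimize import minimize
def K(f):
    F=f["pixels"].shape[0]/2/np.tan(np.radians(f["vertical_fov"])/2)
    return np.array([[F,0,f["cx"]],[0,F,f["cy"]],[0,0,1]])
def proj(f,P):
    return cv2.projectPoints(np.asarray(P,float).reshape(-1,3),cv2.Rodrigues(f["R"])[0],f["t"],K(f),f["D"])[0].reshape(-1,2)
def back(f,uv,z):
    n=cv2.undistortPoints(np.array(uv,float).reshape(-1,1,2),K(f),f["D"]).reshape(-1,2)
    d=np.c_[n,np.ones(len(n))]@f["R"]; c=-f["R"].T@f["t"]
    return c+d*((z-c[2])/d[:,2])[:,None]
def box(x,y,z): return np.array([[a*x/2,b*y/2,c*z] for a in(-1,1) for b in(-1,1) for c in(0,1)])
def cyl(d,z):
    t=np.linspace(0,2*np.pi,32,endpoint=False); return np.array([[d/2*np.cos(a),d/2*np.sin(a),c*z] for a in t for c in(0,1)])
M=dict(tray_blue=box(.15,.13,.018),tray_yellow=box(.15,.13,.018),capacitor_black=cyl(.035,.045),capacitor_brown=cyl(.035,.045),
 terminal_green=box(.05,.022,.02),terminal_orange=box(.05,.022,.02),heat_sink=box(.046,.04,.032),transformer=box(.048,.04,.038),
 relay=box(.03,.028,.036),solder_spool=cyl(.054,.04))
S=4
def place(m,p,z=0):
    c,s=np.cos(p[2]),np.sin(p[2]); return m@np.array([[c,-s,0],[s,c,0],[0,0,1]]).T+[p[0],p[1],z]
def fit(obs,m,p0,z=0,yaws=None):
    """obs: list of (frame,region). soft-IoU fit"""
    tg=[]
    for f,r in obs:
        ys,xs=np.where(r); x0,x1,y0,y1=max(xs.min()-14,0),xs.max()+14,max(ys.min()-14,0),ys.max()+14
        tg.append((f,r[y0:y1,x0:x1].astype(np.float32),x0,y0))
    def cost(p):
        q=[p[0],p[1],p[2]]; L=0
        for f,r,x0,y0 in tg:
            uv=(proj(f,place(m,q,z))-[x0-.5,y0-.5])*8
            h=cv2.convexHull(uv.astype(np.float32)*1)
            im=np.zeros((r.shape[0]*8,r.shape[1]*8),np.uint8)
            cv2.fillConvexPoly(im,np.round(h*16-8).astype(np.int32),255,shift=4)
            a=cv2.resize(im,(r.shape[1],r.shape[0]),interpolation=cv2.INTER_AREA)/255.
            L+=np.minimum(a,r).sum()/np.maximum(a,r).sum()
        return 1-L/len(tg)
    best=None
    for y in (yaws if yaws is not None else np.arange(0,np.pi,np.pi/8)):
        s=np.array([[p0[0],p0[1],y],[p0[0]+.01,p0[1],y],[p0[0],p0[1]+.01,y],[p0[0],p0[1],y+.2]])
        o=minimize(cost,s[0],method="Nelder-Mead",options=dict(initial_simplex=s,xatol=1e-4,fatol=1e-5,maxiter=200))
        if best is None or o.fun<best.fun: best=o
    return best.x,1-best.fun
E
python3 - <<'E'
from workcell import bot
from h import *
import pickle
ft=bot.grab_frame("top"); fs=bot.grab_frame("scene")
pickle.dump((ft,fs),open("f1.pkl","wb"))
res={}
for n in M:
    ds={}
    for k,f in(("t",ft),("s",fs)):
        ds[k]=[(d["score"],d["region"],d["point"]) for d in bot.trace(f,n)]
        print(n,k,[(round(d[0],2),np.round(d[2]),d[1].sum()) for d in ds[k]])
    res[n]=ds
pickle.dump(res,open("res.pkl","wb"))
E
```

```text
tray_blue t [(0.88, array([372., 225.]), np.int64(3306)), (0.24, array([243., 153.]), np.int64(198))]
tray_blue s [(0.81, array([185., 124.]), np.int64(2007))]
tray_yellow t [(0.56, array([120., 248.]), np.int64(3314))]
tray_yellow s [(0.58, array([399., 261.]), np.int64(4764)), (0.42, array([280., 232.]), np.int64(364))]
capacitor_black t [(0.72, array([201., 192.]), np.int64(168))]
capacitor_black s [(0.59, array([282., 230.]), np.int64(375))]
capacitor_brown t [(0.51, array([247., 154.]), np.int64(180)), (0.16, array([290., 151.]), np.int64(173))]
capacitor_brown s [(0.63, array([206., 227.]), np.int64(384)), (0.45, array([214., 174.]), np.int64(542))]
terminal_green t [(0.66, array([288., 237.]), np.int64(179)), (0.49, array([238., 206.]), np.int64(190)), (0.47, array([327., 179.]), np.int64(187)), (0.44, array([323., 217.]), np.int64(206))]
terminal_green s [(0.77, array([246., 156.]), np.int64(200)), (0.61, array([258., 203.]), np.int64(321)), (0.58, array([208., 152.]), np.int64(235)), (0.52, array([174., 164.]), np.int64(254))]
terminal_orange t [(0.57, array([249., 242.]), np.int64(197)), (0.56, array([121., 246.]), np.int64(3345))]
terminal_orange s [(0.66, array([273., 176.]), np.int64(276))]
heat_sink t [(0.62, array([198., 155.]), np.int64(361))]
heat_sink s [(0.97, array([245., 260.]), np.int64(690))]
transformer t [(0.53, array([288., 195.]), np.int64(365))]
transformer s [(0.67, array([214., 175.]), np.int64(589))]
relay t [(0.53, array([289., 150.]), np.int64(163))]
relay s [(0.88, array([169., 199.]), np.int64(321))]
solder_spool t [(0.75, array([205., 237.]), np.int64(431)), (0.23, array([376., 224.]), np.int64(3183)), (0.19, array([122., 247.]), np.int64(3266))]
solder_spool s [(0.57, array([307., 202.]), np.int64(650)), (0.23, array([245., 260.]), np.int64(643))]
```

```bash
cat > fitall.py <<'E'
from h import *
import pickle
ft,fs=pickle.load(open("f1.pkl","rb")); res=pickle.load(open("res.pkl","rb"))
out={}
def go(n,rt,rs,key):
    ys,xs=np.where(rt); p0=back(ft,[[xs.mean(),ys.mean()]],M[n][:,2].max()*.7)[0]
    yaws=[-.15,.15] if 'tray' in n else ([0] if 'cap' in n or 'spool' in n else None)
    if 'tray' in n: yaws=[np.pi/2-.15,np.pi/2+.15,-.15,.15]
    for tag,obs in (("both",[(ft,rt),(fs,rs)]),("t",[(ft,rt)]),("s",[(fs,rs)])):
        p,i=fit(obs,M[n],p0,0,yaws); print(key,tag,np.round(p[:2],4),round(np.degrees(p[2]),1),round(i,3))
        if tag=="both": out[key]=p
for n in M:
    if n=="terminal_green":
        for d in res[n]["t"]:
            ys,xs=np.where(d[1]); p=back(ft,[[xs.mean(),ys.mean()]],.012)
            q=proj(fs,p)[0]; e=min(res[n]["s"],key=lambda e:np.hypot(*(np.array(e[2])-q)))
            go(n,d[1],e[1],"green@%d,%d"%tuple(d[2]))
    else: go(n,res[n]["t"][0][1],res[n]["s"][0][1],n)
pickle.dump(out,open("out.pkl","wb"))
for nm,f in(("top",ft),("scene",fs)):
    im=cv2.resize(f["pixels"],None,fx=3,fy=3,interpolation=cv2.INTER_CUBIC)
    for k,p in out.items():
        n="terminal_green" if k[0:5]=="green" else k
        h=cv2.convexHull(proj(f,place(M[n],p)).astype(np.float32))
        cv2.polylines(im,[np.round((h+.5)*3).astype(np.int32)],True,(255,0,255),1)
        a=proj(f,place(np.array([[0,0,M[n][:,2].max()],[.03,0,M[n][:,2].max()]]),p)); a=np.round((a+.5)*3).astype(int)
        cv2.line(im,tuple(map(int,a[0])),tuple(map(int,a[1])),(0,255,255),1)
    if nm=="top": cv2.imwrite("pics/fit_top.png",im[390:860,450:1230])
    else: cv2.imwrite("pics/fit_scene.png",im[290:880,380:1100])
E
python3 fitall.py
```

```text
tray_blue both [ 0.4932 -0.3218] -2.8 0.961
tray_blue t [ 0.494 -0.321] -3.2 0.967
tray_blue s [ 0.4922 -0.3228] -1.9 0.962
tray_yellow both [0.4613 0.3104] 12.7 0.968
tray_yellow t [0.4614 0.3116] 12.8 0.968
tray_yellow s [0.4614 0.3098] 12.9 0.973
capacitor_black both [0.5872 0.1087] 12.5 0.855
capacitor_black t [0.5875 0.1083] 0.6 0.829
capacitor_black s [0.5863 0.1081] 1.2 0.883
capacitor_brown both [ 0.6815 -0.0061] 6.2 0.885
capacitor_brown t [ 0.6811 -0.0062] -0.4 0.867
capacitor_brown s [ 0.6817 -0.0059] 4.1 0.905
green@287,237 both [ 0.4672 -0.1124] 14.2 0.87
green@287,237 t [ 0.4671 -0.1125] 13.4 0.884
green@287,237 s [ 0.4674 -0.112 ] 15.2 0.865
green@238,205 both [0.5583 0.0157] 160.4 0.918
green@238,205 t [0.5578 0.0154] -19.9 0.919
green@238,205 s [0.5596 0.0162] 161.0 0.947
green@326,179 both [ 0.6137 -0.2068] 95.4 0.896
green@326,179 t [ 0.6131 -0.2071] 95.6 0.879
green@326,179 s [ 0.6147 -0.206 ] 94.6 0.939
green@322,216 both [ 0.5237 -0.1952] -3.4 0.906
green@322,216 t [ 0.5231 -0.1954] 176.4 0.91
green@322,216 s [ 0.5247 -0.1946] -1.5 0.921
terminal_orange both [ 0.4644 -0.0084] 162.1 0.907
terminal_orange t [ 0.4641 -0.0089] 160.3 0.887
terminal_orange s [ 0.4649 -0.008 ] 163.2 0.939
heat_sink both [0.6813 0.1139] 148.8 0.937
heat_sink t [0.68   0.1143] 148.3 0.944
heat_sink s [0.6817 0.1136] -31.2 0.951
transformer both [ 0.5748 -0.1067] 173.7 0.923
transformer t [ 0.5732 -0.1063] 172.7 0.936
transformer s [ 0.5765 -0.1054] 173.7 0.951
relay both [ 0.6931 -0.1162] 177.5 0.901
relay t [ 0.6929 -0.1166] 177.3 0.902
relay s [ 0.6942 -0.1146] 174.8 0.926
solder_spool both [0.4769 0.1017] 4.7 0.952
solder_spool t [0.4764 0.1016] 4.2 0.957
solder_spool s [0.4777 0.1018] 12.9 0.957
```

View fit.

View pics/fit_top.png

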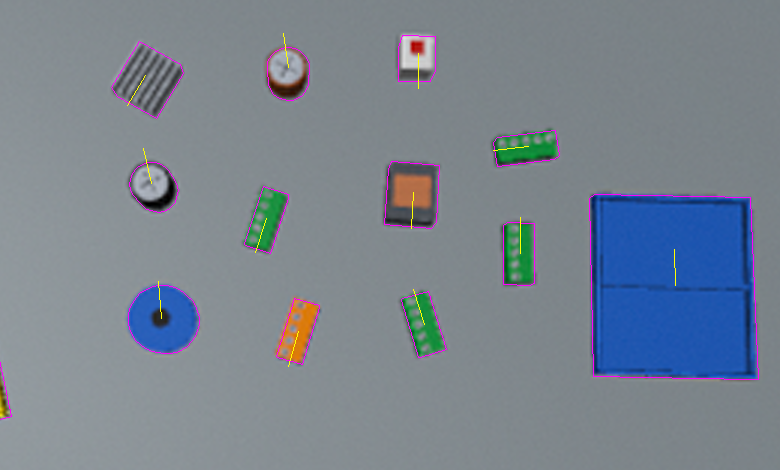

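View pics/fit_scene.png

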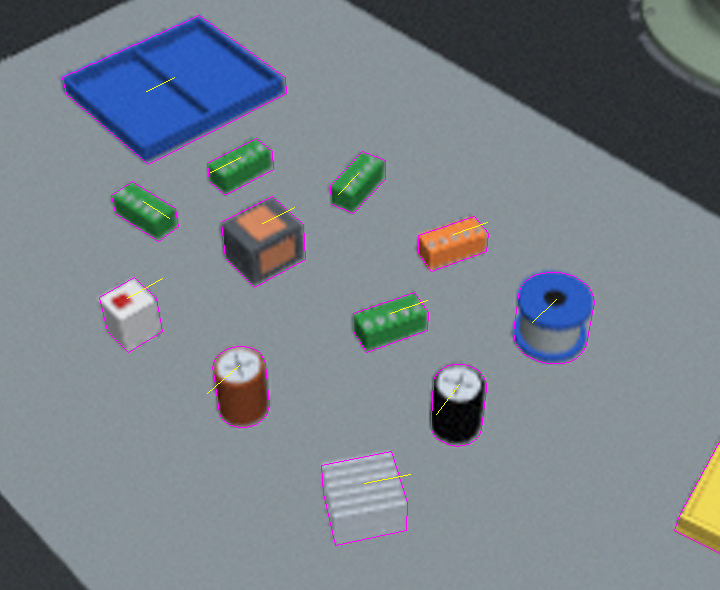

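All fits agree in both views, with IoU of 0.86 to 0.97 and the two cameras within about 2 mm of each other.

The green candidates and their distances from the base, by top-image pixel:

| Pixel | Distance from base |
|---|---|
| (288,237) | 0.48 m |
| (238,205) | 0.56 m |
| (322,216) | 0.56 m |
| (326,179) | 0.65 m |

The block meant is the one at (288,237), since it is nearest to the base. In the enlarged crop it sits at crop pixel (422,324), alone and lowest of the greens, which confirms it. The first move goes to the black capacitor.

```bash
cat > plan.py <<'E'
import sys,numpy as np
from workcell import bot
from scipy.spatial.transform import Rotation as R
s=bot.observe(); Rm=R.from_euler("xyz",s["tool_rot"])
print("t %.2f pos %s rpy %s q %s w %.4f F %s"%(s["clock"],np.round(s["position"],4),np.round(np.degrees(s["tool_rot"]),1),np.round(s["qpos"],2),s["grip_width"],np.round(s["force"],1)))
a=list(map(float,sys.argv[1:]))
if a:
    d=Rm.inv().apply(np.array(a[:3])-s["position"])/0.025
    print("shift units (current tool axes)",np.round(d,2))
    if len(a)>3:
        T=R.from_euler("xyz",[np.pi,0,np.radians(a[3])])
        print("turn rotvec units",np.round((Rm.inv()*T).as_rotvec()/(2*np.pi),4))
        print("shift in target axes",np.round(T.inv().apply(np.array(a[:3])-s["position"])/0.025,2))
E
python3 plan.py 0.587 0.1085 0.16 21.8
python3 -m handwheel '[[0.97,-0.85,0.12,0,0,0],[0.97,-0.85,0.12,0,0,0],[0.97,-0.85,0.12,0,0,0],[0.97,-0.85,0.12,0,0,0],[0.97,-0.85,0.12,0,0,0],[0.97,-0.85,0.12,0,0,0],[0.97,-0.85,0.12,0,0,0],[0.97,-0.85,0.12,0,0,0]]' -1
python3 plan.py 0.587 0.1085 0.16 21.8
```

```text
t 1.20 pos [ 0.2317 -0.5805  0.2313] rpy [180.    0.   21.8] q [ 1.12  0.52 -0.04  1.6   0.02  1.02 -0.11] w 0.0853 F [-0.2  0.1  0.1]
shift units (current tool axes) [ 23.42 -20.33   2.85]
turn rotvec units [ 0.      0.     -0.0001]
shift in target axes [ 23.43 -20.31   2.85]
clock: 2.2
position: [0.3493, -0.3498, 0.2073]
tool_rot: [3.141, -0.0, 0.38]
force: [0.3, -0.9, 0.0]
grip_width: 0.0856
t 2.20 pos [ 0.3493 -0.3498  0.2073] rpy [180.   -0.   21.8] q [ 0.75  0.35 -0.11  1.96  0.05  0.84 -0.57] w 0.0856 F [ 0.3 -0.9  0. ]
shift units (current tool axes) [ 15.63 -13.5    1.89]
turn rotvec units [ 0.     -0.     -0.0001]
shift in target axes [ 15.64 -13.49   1.89]
```

```bash

python3 -m handwheel '[[0.97,-0.85,0.12,0,0,0],[0.97,-0.85,0.12,0,0,0],[0.97,-0.85,0.12,0,0,0],[0.97,-0.85,0.12,0,0,0],[0.97,-0.85,0.12,0,0,0],[0.97,-0.85,0.12,0,0,0],[0.97,-0.85,0.12,0,0,0],[0.97,-0.85,0.12,0,0,0]]' >/dev/null
python3 -m handwheel '[[0.97,-0.85,0.12,0,0,0],[0.97,-0.85,0.12,0,0,0],[0.97,-0.85,0.12,0,0,0],[0.97,-0.85,0.12,0,0,0],[0.97,-0.85,0.12,0,0,0],[0.97,-0.85,0.12,0,0,0],[0.97,-0.85,0.12,0,0,0],[0.97,-0.85,0.12,0,0,0]]' >/dev/null
python3 -m handwheel '[[0,0,0,0,0,0],[0,0,0,0,0,0]]'
python3 plan.py 0.587 0.1085 0.012 21.8
```

```text
clock: 4.45
position: [0.5829, 0.1083, 0.1592]
tool_rot: [3.141, 0.0, 0.379]
force: [-0.1, 0.0, -0.3]
grip_width: 0.0856
t 4.45 pos [0.5829 0.1083 0.1592] rpy [180.    0.   21.7] q [-0.14  0.56 -0.21  1.75  0.15  0.85 -1.6 ] w 0.0856 F [-0.1  0.  -0.3]
shift units (current tool axes) [0.16 0.05 5.89]
turn rotvec units [ 0.      0.0001 -0.0002]
shift in target axes [0.15 0.05 5.89]
```

```bash

python3 -m handwheel '[[0.16,0.05,0.9,0,0,0],[0,0,1,0,0,0],[0,0,1,0,0,0],[0,0,1,0,0,0],[0,0,1,0,0,0],[0,0,0.6,0,0,0],[0,0,0.4,0,0,0],[0,0,0,0,0,0]]'
python3 -m handwheel '[[0,0,0,0,0,0],[0,0,0,0,0,0],[0,0,0,0,0,0],[0,0,0,0,0,0],[0,0,0,0,0,0],[0,0,0,0,0,0]]' 1 40
python3 plan.py 0.587 0.1085 0.012 21.8
```

```text
clock: 5.45
position: [0.5872, 0.109, 0.0117]
tool_rot: [3.142, 0.0, 0.38]
force: [-0.7, 0.2, 0.0]
grip_width: 0.0853
clock: 6.2
position: [0.5876, 0.1093, 0.0124]
tool_rot: [3.141, -0.001, 0.38]
force: [-1.8, -0.5, 8.2]
grip_width: 0.0339
t 6.20 pos [0.5876 0.1093 0.0124] rpy [180.   -0.   21.8] q [-0.17  0.78 -0.16  1.8   0.21  0.58 -1.66] w 0.0339 F [-1.8 -0.5  8.2]
shift units (current tool axes) [-0.03  0.02  0.02]
turn rotvec units [ 0.     -0.0001 -0.0001]
shift in target axes [-0.03  0.02  0.02]
```

```bash

python3 -m handwheel '[[0,0,0,0,0,0],[0,0,-0.4,0,0,0],[0,0,-0.8,0,0,0],[0,0,-1,0,0,0],[0,0,-1,0,0,0],[0,0,-1,0,0,0],[0,0,-0.6,0,0,0],[0,0,0,0,0,0]]'
python3 - <<'E'
from workcell import bot
import cv2
f=bot.grab_frame("scene"); cv2.imwrite("pics/s1.png",cv2.resize(f["pixels"][100:300,150:400],None,fx=3,fy=3))
from h import *
b=np.array([0.4932,-0.3218]);y=np.radians(-2.8)
for s in(1,-1): print("blue",s,b+s*.0365*np.array([np.cos(y),np.sin(y)]))
b=np.array([0.4613,0.3104]);y=np.radians(12.7)
for s in(1,-1): print("yel",s,b+s*.0365*np.array([np.cos(y),np.sin(y)]))
E
python3 plan.py 0.5297 -0.3236 0.13 -2.8
```

```text
clock: 7.2
position: [0.5879, 0.1094, 0.1331]
tool_rot: [3.141, -0.002, 0.38]
force: [0.2, -0.7, -1.1]
grip_width: 0.0339
blue 1 [ 0.52965642 -0.32358302]
blue -1 [ 0.45674358 -0.32001698]
yel 1 [0.49690701 0.31842439]
yel -1 [0.42569299 0.30237561]
t 7.25 pos [0.5873 0.1092 0.132 ] rpy [180.   -0.   21.8] q [-0.14  0.6  -0.2   1.75  0.16  0.8  -1.61] w 0.0341 F [-0.8 -0.6 -1.3]
shift units (current tool axes) [-8.56 15.22  0.08]
turn rotvec units [ 0.     -0.0001  0.0682]
shift in target axes [-1.46 17.4   0.08]
```

View pics/s1.png

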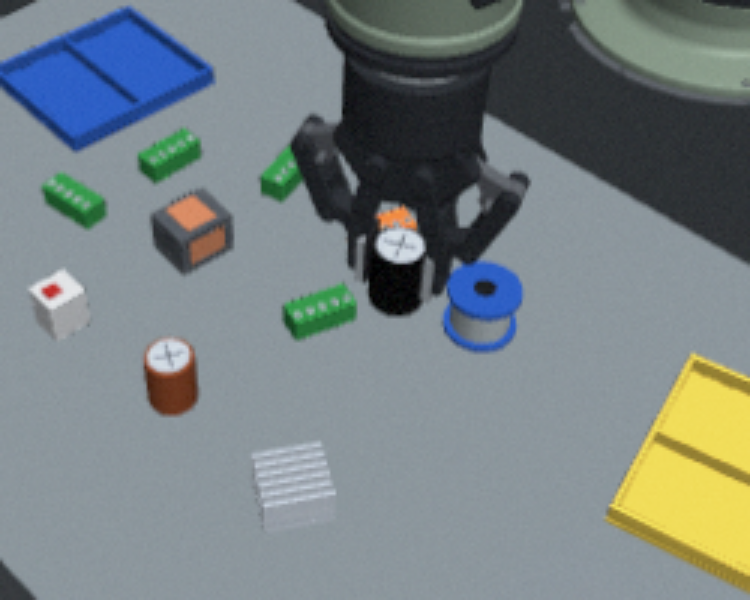

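The capacitor is held upright, at crop pixel (397,270). I'm carrying it to the blue tray's + bay.

```bash

python3 -m handwheel '[[0,0,0,0,0,0.0227],[0,0,0,0,0,0.0227],[0,0,0,0,0,0.0228],[-0.08,0.5,0,0,0,0],[-0.08,0.9,0,0,0,0],[-0.08,1,0,0,0,0],[-0.08,1,0,0,0,0],[-0.08,1,0,0,0,0]]'
python3 -m handwheel '[[-0.08,1,0,0,0,0],[-0.08,1,0,0,0,0],[-0.08,1,0,0,0,0],[-0.08,1,0,0,0,0],[-0.08,1,0,0,0,0],[-0.08,1,0,0,0,0],[-0.08,1,0,0,0,0],[-0.08,1,0,0,0,0]]' >/dev/null
python3 -m handwheel '[[-0.08,1,0,0,0,0],[-0.08,1,0,0,0,0],[-0.08,1,0,0,0,0],[-0.08,1,0,0,0,0],[-0.08,0.6,0,0,0,0],[-0.08,0.4,0,0,0,0],[0,0,0,0,0,0]]'
python3 plan.py 0.5297 -0.3236 0.02 -2.8
```

```text
clock: 8.25
position: [0.5713, -0.003, 0.1316]
tool_rot: [3.141, 0.0, -0.048]
force: [0.2, -0.1, -1.3]
grip_width: 0.0345
clock: 10.12
position: [0.5277, -0.3238, 0.1317]
tool_rot: [-3.142, 0.0, -0.049]
force: [-0.0, 0.1, -0.9]
grip_width: 0.0336
t 10.12 pos [ 0.5277 -0.3238  0.1317] rpy [-180.     0.    -2.8] q [ 0.51  0.63 -0.08  1.7   0.07  0.82 -1.22] w 0.0336 F [-0.   0.1 -0.9]
shift units (current tool axes) [ 0.08 -0.01  4.47]
turn rotvec units [-0.  0. -0.]
shift in target axes [ 0.08 -0.01  4.47]
```

```bash

python3 -m handwheel '[[0.08,0,0.8,0,0,0],[0,0,1,0,0,0],[0,0,1,0,0,0],[0,0,0.9,0,0,0],[0,0,0.5,0,0,0],[0,0,0.2,0,0,0],[0,0,0.1,0,0,0],[0,0,0,0,0,0]]'
python3 -m handwheel '[[0,0,0.06,0,0,0],[0,0,0.03,0,0,0],[0,0,0,0,0,0]]'
```

```text
clock: 11.12
position: [0.5304, -0.3236, 0.0197]
tool_rot: [3.141, -0.001, -0.049]
force: [-0.3, -0.5, -0.8]
grip_width: 0.0338
clock: 11.5
position: [0.5302, -0.3235, 0.0171]
tool_rot: [3.142, -0.0, -0.049]
force: [-0.2, 0.5, -1.6]
grip_width: 0.0343
```

```bash

python3 -m handwheel '[[0,0,0.03,0,0,0],[0,0,0.02,0,0,0],[0,0,0,0,0,0]]'
python3 -m handwheel '[[0,0,0,0,0,0],[0,0,0,0,0,0],[0,0,0,0,0,0],[0,0,0,0,0,0]]' 0
python3 -m handwheel '[[0,0,-0.5,0,0,0],[0,0,-1,0,0,0],[0,0,-1,0,0,0],[0,0,-1,0,0,0],[0,0,-1,0,0,0],[0,0,0,0,0,0]]'
python3 - <<'E'
from workcell import bot
import cv2
f=bot.grab_frame("scene"); cv2.imwrite("pics/s2.png",cv2.resize(f["pixels"][40:240,100:350],None,fx=3,fy=3))
E
python3 plan.py 0.4672 -0.1122 0.1 14.2
```

```text
clock: 11.88
position: [0.5303, -0.3235, 0.0164]
tool_rot: [3.141, -0.0, -0.049]
force: [-2.4, 2.2, 10.5]
grip_width: 0.0342
clock: 12.38
position: [0.5302, -0.3234, 0.0157]
tool_rot: [-3.142, 0.0, -0.049]
force: [0.2, 0.9, 0.2]
grip_width: 0.0426
clock: 13.12
position: [0.5311, -0.324, 0.1309]
tool_rot: [3.14, -0.003, -0.049]
force: [0.5, -0.8, -0.1]
grip_width: 0.0425
t 13.18 pos [ 0.5305 -0.3237  0.1296] rpy [ 1.8e+02 -1.0e-01 -2.8e+00] q [ 0.51  0.63 -0.08  1.7   0.07  0.81 -1.23] w 0.0429 F [ 1.  -0.  -0.4]
shift units (current tool axes) [-2.95 -8.33  1.17]
turn rotvec units [ 0.0002 -0.0002 -0.0472]
shift in target axes [-0.38 -8.82  1.18]
```

View pics/s2.png

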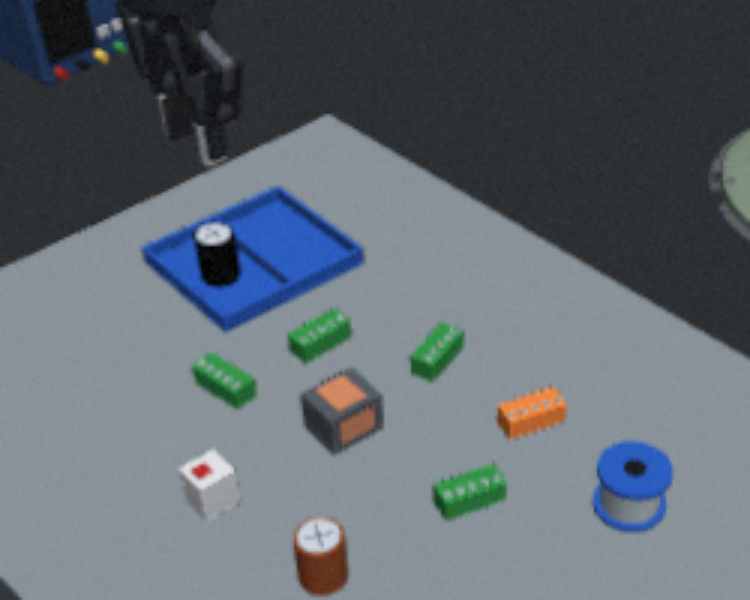

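The capacitor stands upright in the far blue bay, at crop pixel (217,255). The terminal block is next, and opening 0 (42 mm) suits its 22 mm width.

```bash

python3 -m handwheel '[[0,0,0,0,0,-0.0236],[0,0,0,0,0,-0.0236],[-0.04,-0.6,0,0,0,0],[-0.04,-0.98,0.2,0,0,0],[-0.04,-1,0.2,0,0,0],[-0.04,-1,0.2,0,0,0],[-0.04,-1,0.2,0,0,0],[-0.04,-1,0.2,0,0,0]]'
python3 -m handwheel '[[-0.04,-1,0.2,0,0,0],[-0.04,-1,0.2,0,0,0],[-0.04,-0.8,0,0,0,0],[-0.04,-0.44,0,0,0,0],[0,0,0,0,0,0],[0,0,0,0,0,0]]'
python3 plan.py 0.4672 -0.1122 0.001 14.2
```

```text
clock: 14.18
position: [0.4892, -0.1879, 0.103]
tool_rot: [-3.141, 0.0, 0.244]
force: [1.0, -0.1, -0.1]
grip_width: 0.0427
clock: 14.92
position: [0.4666, -0.1127, 0.0934]
tool_rot: [3.141, -0.0, 0.246]
force: [-0.7, 0.4, -0.8]
grip_width: 0.0431
t 14.93 pos [ 0.4666 -0.1127  0.0934] rpy [180.   -0.   14.1] q [ 0.24  0.51 -0.16  2.08  0.15  0.56 -1.35] w 0.0431 F [-0.7  0.4 -0.8]
shift units (current tool axes) [ 0.03 -0.02  3.69]
turn rotvec units [ 0.     -0.     -0.0002]
shift in target axes [ 0.03 -0.01  3.69]
```

```bash

python3 -m handwheel '[[0.03,-0.02,0.8,0,0,0],[0,0,1,0,0,0],[0,0,0.9,0,0,0],[0,0,0.6,0,0,0],[0,0,0.2,0,0,0],[0,0,0.1,0,0,0],[0,0,0,0,0,0]]'
python3 -m handwheel '[[0,0,0,0,0,0],[0,0,0,0,0,0],[0,0,0,0,0,0],[0,0,0,0,0,0],[0,0,0,0,0,0]]' 1 40
python3 -m handwheel '[[0,0,-0.1,0,0,0],[0,0,-0.4,0,0,0],[0,0,-1,0,0,0],[0,0,-1,0,0,0],[0,0,-1,0,0,0],[0,0,-0.5,0,0,0],[0,0,0,0,0,0]]'
python3 - <<'E'
from workcell import bot
import cv2
f=bot.grab_frame("scene"); cv2.imwrite("pics/s3.png",cv2.resize(f["pixels"][60:220,140:340],None,fx=3,fy=3))
E
python3 plan.py 0.4257 0.3024 0.1 12.7; python3 plan.py 0.4969 0.3184 0.1 12.7
```

```text
clock: 15.8
position: [0.4673, -0.1116, 0.0037]
tool_rot: [3.141, -0.001, 0.248]
force: [-0.2, 0.1, -0.4]
grip_width: 0.0426
clock: 16.42
position: [0.4673, -0.1115, 0.0039]
tool_rot: [3.141, -0.001, 0.248]
force: [-1.3, 0.2, 7.9]
grip_width: 0.0212
clock: 17.3
position: [0.4674, -0.1116, 0.1039]
tool_rot: [3.141, -0.001, 0.248]
force: [0.0, -0.1, -0.9]
grip_width: 0.0213
t 17.35 pos [ 0.467  -0.1115  0.1032] rpy [180.   -0.   14.2] q [ 0.24  0.5  -0.17  2.08  0.15  0.58 -1.35] w 0.0210 F [ 0.5  0.1 -1.3]
shift units (current tool axes) [  2.46 -16.46   0.13]
turn rotvec units [ 0.     -0.      0.0041]
shift in target axes [  2.03 -16.52   0.13]
t 17.35 pos [ 0.467  -0.1115  0.1032] rpy [180.   -0.   14.2] q [ 0.24  0.5  -0.17  2.08  0.15  0.58 -1.35] w 0.0210 F [ 0.5  0.1 -1.3]
shift units (current tool axes) [  5.38 -16.38   0.13]
turn rotvec units [ 0.     -0.      0.0041]
shift in target axes [  4.95 -16.51   0.13]
```

View pics/s3.png

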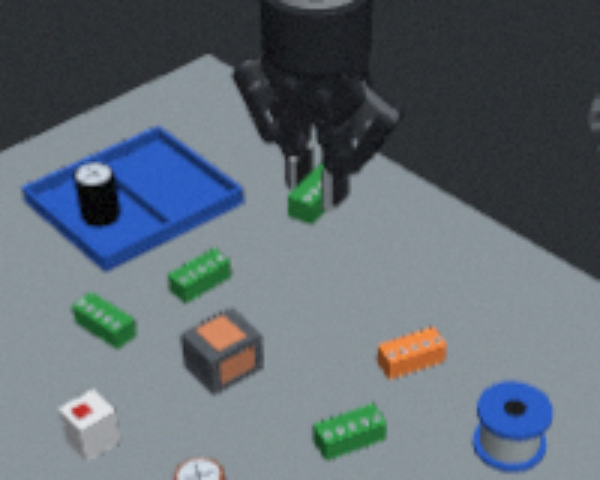

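The correct green block is held level, at crop pixel (308,197), and the other three are still in place. I'm carrying it to the yellow tray's + bay.

```bash

python3 -m handwheel '[[0,0,0,0,0,0.004],[0.28,-0.5,0,0,0,0],[0.28,-0.9,0,0,0,0],[0.28,-1,0,0,0,0],[0.28,-1,0,0,0,0],[0.28,-1,0,0,0,0],[0.28,-1,0,0,0,0],[0.28,-1,0,0,0,0]]' >/dev/null
python3 -m handwheel '[[0.28,-1,0,0,0,0],[0.28,-1,0,0,0,0],[0.28,-1,0,0,0,0],[0.28,-1,0,0,0,0],[0.28,-1,0,0,0,0],[0.28,-1,0,0,0,0],[0.28,-1,0,0,0,0],[0.28,-1,0,0,0,0]]' >/dev/null
python3 -m handwheel '[[0.28,-1,0,0,0,0],[0.2,-0.7,0,0,0,0],[0.2,-0.4,0,0,0,0],[0,0,0,0,0,0],[0,0,0,0,0,0]]'
python3 plan.py 0.4969 0.3184 0.012 12.7
```

```text
clock: 19.98
position: [0.495, 0.3168, 0.1032]
tool_rot: [3.141, 0.0, 0.222]
force: [-0.4, -1.2, 0.9]
grip_width: 0.0211
t 19.98 pos [0.495  0.3168 0.1032] rpy [180.    0.   12.7] q [-0.57  0.63 -0.14  1.8   0.12  0.72 -2.13] w 0.0211 F [-0.4 -1.2  0.9]
shift units (current tool axes) [ 0.09 -0.05  3.65]
turn rotvec units [0.0001 0.     0.    ]
shift in target axes [ 0.09 -0.04  3.65]
```

```bash

python3 -m handwheel '[[0.09,-0.05,0.8,0,0,0],[0,0,1,0,0,0],[0,0,0.9,0,0,0],[0,0,0.6,0,0,0],[0,0,0.3,0,0,0],[0,0,0.1,0,0,0],[0,0,0,0,0,0]]'
python3 -m handwheel '[[0,0,0.05,0,0,0],[0,0,0.03,0,0,0],[0,0,0,0,0,0]]'
```

```text
clock: 20.85
position: [0.497, 0.3196, 0.0112]
tool_rot: [-3.141, -0.001, 0.223]
force: [-0.2, -0.1, -0.4]
grip_width: 0.0208
clock: 21.22
position: [0.4969, 0.3195, 0.0089]
tool_rot: [-3.142, -0.0, 0.223]
force: [0.2, 0.5, -0.7]
grip_width: 0.0209
```

```bash

python3 -m handwheel '[[0,0,0.03,0,0,0],[0,0,0.02,0,0,0],[0,0,0,0,0,0]]'
python3 -m handwheel '[[0,0,0,0,0,0],[0,0,0,0,0,0],[0,0,0,0,0,0],[0,0,0,0,0,0]]' 0.1
python3 -m handwheel '[[0,0,-0.4,0,0,0],[0,0,-1,0,0,0],[0,0,-1,0,0,0],[0,0,-1,0,0,0],[0,0,-0.5,0,0,0],[0,0,0,0,0,0]]'
python3 - <<'E'
from workcell import bot
import cv2
f=bot.grab_frame("scene"); cv2.imwrite("pics/s4.png",cv2.resize(f["pixels"][184:384,262:512],None,fx=3,fy=3))
E
python3 plan.py 0.6813 0.1138 0.1 -31.2;python3 plan.py 0.6813 0.1138 0.1 148.8
```

```text
clock: 21.6
position: [0.4969, 0.3195, 0.0079]
tool_rot: [-3.142, -0.0, 0.223]
force: [-2.5, -0.5, 8.6]
grip_width: 0.0209
clock: 22.1
position: [0.4968, 0.3195, 0.0075]
tool_rot: [-3.142, 0.0, 0.223]
force: [-0.2, 0.5, 0.1]
grip_width: 0.0386
clock: 22.85
position: [0.4972, 0.3197, 0.1058]
tool_rot: [-3.141, -0.001, 0.223]
force: [-1.0, -1.0, -0.8]
grip_width: 0.0386
t 22.90 pos [0.4968 0.3194 0.1049] rpy [-180.    -0.    12.8] q [-0.57  0.63 -0.14  1.79  0.12  0.73 -2.13] w 0.0386 F [-0.3 -0.1 -0.5]
shift units (current tool axes) [5.38 9.65 0.2 ]
turn rotvec units [-0.     -0.      0.1221]
shift in target axes [10.57  3.21  0.2 ]
t 22.90 pos [0.4968 0.3194 0.1049] rpy [-180.    -0.    12.8] q [-0.57  0.63 -0.14  1.79  0.12  0.73 -2.13] w 0.0386 F [-0.3 -0.1 -0.5]
shift units (current tool axes) [5.38 9.65 0.2 ]
turn rotvec units [ 0.     -0.     -0.3779]
shift in target axes [-10.57  -3.21   0.2 ]
```

View pics/s4.png

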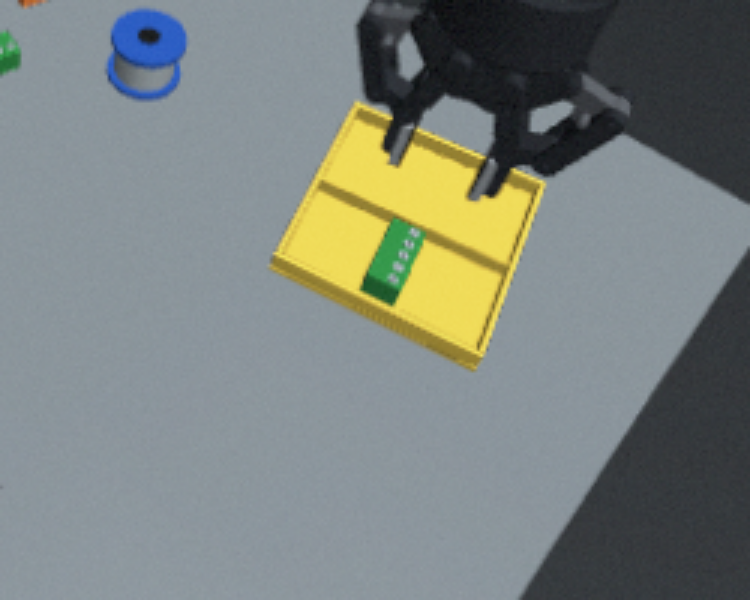

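The green block is flat in the yellow far bay, at crop pixel (395,260). For the heat sink, yaw −31° would exceed joint 7's range, so I'll use the equivalent 148.8°.

```bash

python3 -m handwheel '[[0.3,0.5,0,0,0,0],[0.54,0.95,0,0,0,0],[0.54,1,0,0,0,0],[0.54,1,0,0,0,0],[0.54,1,0,0,0,0],[0.54,1,0,0,0,0],[0.54,1,0,0,0,0],[0.54,1,0,0,0,0]]' -0.5 >/dev/null
python3 -m handwheel '[[0.54,1,0,0,0,0],[0.46,0.8,0,0,0,0],[0.3,0.4,0,0,0,0],[0,0,0,0,0,-0.028],[0,0,0,0,0,-0.029],[0,0,0,0,0,-0.029],[0,0,0,0,0,-0.029],[0,0,0,0,0,-0.029]]' 
python3 -m handwheel '[[0,0,0,0,0,-0.029],[0,0,0,0,0,-0.029],[0,0,0,0,0,-0.029],[0,0,0,0,0,-0.029],[0,0,0,0,0,-0.029],[0,0,0,0,0,-0.029],[0,0,0,0,0,-0.029],[0,0,0,0,0,-0.029]]'
python3 -m handwheel '[[0,0,0,0,0,0],[0,0,0,0,0,0]]'
python3 plan.py 0.6813 0.1138 0.004 148.8
```

```text
clock: 24.9
position: [0.6812, 0.1144, 0.1049]
tool_rot: [-3.141, -0.0, 1.134]
force: [0.4, -0.6, -0.1]
grip_width: 0.0639
clock: 25.9
position: [0.6812, 0.1143, 0.1049]
tool_rot: [3.142, -0.0, 2.592]
force: [-0.0, 0.0, -0.3]
grip_width: 0.0642
clock: 26.15
position: [0.6812, 0.1141, 0.1049]
tool_rot: [-3.142, -0.0, 2.581]
force: [-0.4, 0.4, 0.1]
grip_width: 0.0641
t 26.15 pos [0.6812 0.1141 0.1049] rpy [-180.    -0.   147.9] q [ 0.16  0.86 -0.71  1.48  0.61  1.03  0.32] w 0.0641 F [-0.4  0.4  0.1]
shift units (current tool axes) [-0.01 -0.01  4.04]
turn rotvec units [-0.     -0.     -0.0025]
shift in target axes [-0.01 -0.01  4.04]
```

```bash

python3 -m handwheel '[[0,0,0.8,0,0,-0.0025],[0,0,1,0,0,0],[0,0,1,0,0,0],[0,0,0.7,0,0,0],[0,0,0.3,0,0,0],[0,0,0.2,0,0,0],[0,0,0,0,0,0]]'
python3 -m handwheel '[[0,0,0,0,0,0],[0,0,0,0,0,0],[0,0,0,0,0,0],[0,0,0,0,0,0],[0,0,0,0,0,0]]' 1 40
python3 -m handwheel '[[0,0,-0.1,0,0,0],[0,0,-0.4,0,0,0],[0,0,-1,0,0,0],[0,0,-1,0,0,0],[0,0,-1,0,0,0],[0,0,-0.5,0,0,0],[0,0,0,0,0,0]]'
python3 - <<'E'
from workcell import bot
import cv2
f=bot.grab_frame("scene"); cv2.imwrite("pics/s5.png",cv2.resize(f["pixels"][150:310,150:350],None,fx=3,fy=3))
E
python3 plan.py 0.4567 -0.3200 0.1 177.2
```

```text
clock: 27.02
position: [0.6814, 0.1139, 0.0052]
tool_rot: [3.141, 0.0, 2.601]
force: [0.4, 0.1, 0.8]
grip_width: 0.0637
clock: 27.65
position: [0.6817, 0.114, 0.0059]
tool_rot: [3.141, 0.001, 2.601]
force: [-1.2, -0.3, 6.4]
grip_width: 0.0394
clock: 28.52
position: [0.6817, 0.1139, 0.1061]
tool_rot: [3.141, 0.001, 2.601]
force: [-0.8, -0.3, -0.9]
grip_width: 0.0394
t 28.57 pos [0.6812 0.1137 0.105 ] rpy [-180.    0.  149.] q [ 0.17  0.86 -0.71  1.48  0.61  1.03  0.33] w 0.0394 F [-0.8 -0.3 -2. ]
shift units (current tool axes) [ -1.23 -19.5    0.2 ]
turn rotvec units [-0.      0.     -0.0783]
shift in target axes [  8.12 -17.77   0.2 ]
```

View pics/s5.png

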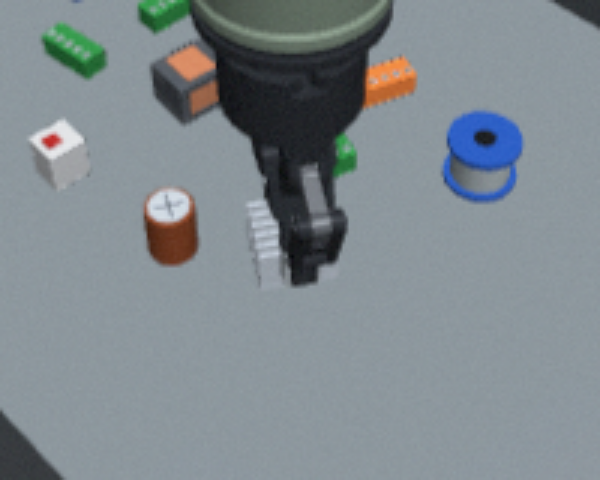

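The heat sink is held level, at crop pixel (285,245). It goes to the blue near bay.

```bash

python3 -m handwheel '[[0,0,0,0,0,-0.0261],[0,0,0,0,0,-0.0261],[0,0,0,0,0,-0.0261],[0.25,-0.5,0,0,0,0],[0.45,-0.97,0,0,0,0],[0.45,-1,0,0,0,0],[0.45,-1,0,0,0,0],[0.45,-1,0,0,0,0]]'
python3 -m handwheel '[[0.45,-1,0,0,0,0],[0.45,-1,0,0,0,0],[0.45,-1,0,0,0,0],[0.45,-1,0,0,0,0],[0.45,-1,0,0,0,0],[0.45,-1,0,0,0,0],[0.45,-1,0,0,0,0],[0.45,-1,0,0,0,0]]' >/dev/null
python3 -m handwheel '[[0.45,-1,0,0,0,0],[0.45,-1,0,0,0,0],[0.45,-1,0,0,0,0],[0.45,-1,0,0,0,0],[0.45,-0.8,0,0,0,0],[0.3,-0.5,0,0,0,0],[0,0,0,0,0,0],[0,0,0,0,0,0]]'
python3 plan.py 0.4567 -0.3200 0.01 177.2
```

```text
clock: 29.58
position: [0.6234, 0.003, 0.1045]
tool_rot: [-3.141, -0.001, 3.087]
force: [0.5, 0.4, -0.7]
grip_width: 0.0395
clock: 31.58
position: [0.4553, -0.319, 0.1051]
tool_rot: [3.141, 0.0, 3.093]
force: [0.3, -0.7, -1.5]
grip_width: 0.0392
t 31.57 pos [ 0.4553 -0.319   0.1051] rpy [180.    0.  177.2] q [ 1.1   0.73 -0.86  1.86  0.7   0.89  1.42] w 0.0392 F [ 0.3 -0.7 -1.5]
shift units (current tool axes) [-0.06 -0.04  3.8 ]
turn rotvec units [0.0001 0.     0.    ]
shift in target axes [-0.06 -0.04  3.8 ]
```

```bash

python3 -m handwheel '[[-0.06,-0.04,0.8,0,0,0],[0,0,1,0,0,0],[0,0,0.9,0,0,0],[0,0,0.6,0,0,0],[0,0,0.3,0,0,0],[0,0,0.1,0,0,0],[0,0,0,0,0,0]]'
python3 -m handwheel '[[0,0,0.04,0,0,0],[0,0,0.03,0,0,0],[0,0,0,0,0,0]]'
```

```text
clock: 32.45
position: [0.4565, -0.321, 0.0129]
tool_rot: [-3.141, 0.0, 3.093]
force: [-0.4, -0.6, -1.4]
grip_width: 0.0395
clock: 32.83
position: [0.4563, -0.321, 0.0109]
tool_rot: [-3.141, 0.0, 3.093]
force: [-1.2, -0.4, -1.1]
grip_width: 0.0391
```

```bash

python3 -m handwheel '[[0,0,0.03,0,0,0],[0,0,0.03,0,0,0],[0,0,0,0,0,0]]'
python3 -m handwheel '[[0,0,0,0,0,0],[0,0,0,0,0,0],[0,0,0,0,0,0],[0,0,0,0,0,0]]' -0.4
python3 -m handwheel '[[0,0,-0.4,0,0,0],[0,0,-1,0,0,0],[0,0,-1,0,0,0],[0,0,-1,0,0,0],[0,0,-0.5,0,0,0],[0,0,0,0,0,0]]'
python3 - <<'E'
from workcell import bot
import cv2
f=bot.grab_frame("scene"); cv2.imwrite("pics/s6.png",cv2.resize(f["pixels"][60:220,100:300],None,fx=3,fy=3))
E
python3 plan.py 0.5748 -0.1063 0.1 173.6
```

```text
clock: 33.2
position: [0.4563, -0.321, 0.0098]
tool_rot: [-3.141, -0.0, 3.093]
force: [-3.8, 1.3, 13.4]
grip_width: 0.0398
clock: 33.7
position: [0.4563, -0.3209, 0.0092]
tool_rot: [3.142, -0.0, 3.093]
force: [0.7, -0.1, 0.4]
grip_width: 0.0599
clock: 34.45
position: [0.4565, -0.3212, 0.1074]
tool_rot: [-3.141, 0.001, 3.093]
force: [0.6, -0.1, 0.1]
grip_width: 0.0592
t 34.50 pos [ 0.4561 -0.321   0.1066] rpy [-180.    -0.   177.2] q [ 1.1   0.73 -0.86  1.85  0.7   0.9   1.42] w 0.0597 F [ 0.1 -0.2 -0.8]
shift units (current tool axes) [-4.32  8.81  0.26]
turn rotvec units [-0.   -0.    0.01]
shift in target axes [-3.76  9.06  0.26]
```

View pics/s6.png

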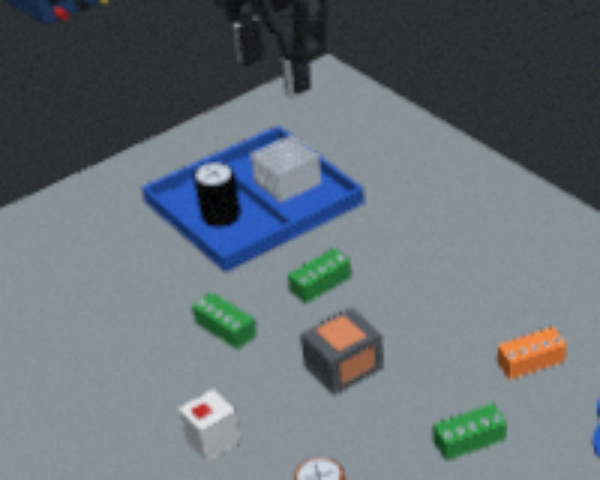

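The heat sink is flat in the near blue bay at crop pixel (287,168), beside the capacitor. The transformer is next.

```bash

python3 -m handwheel '[[0,0,0,0,0,0.01],[-0.2,0.5,0,0,0,0],[-0.4,0.95,0,0,0,0],[-0.4,1,0,0,0,0],[-0.4,1,0,0,0,0],[-0.4,1,0,0,0,0],[-0.4,1,0,0,0,0],[-0.4,1,0,0,0,0]]' -0.5 >/dev/null
python3 -m handwheel '[[-0.4,1,0,0,0,0],[-0.4,0.8,0,0,0,0],[-0.3,0.5,0,0,0,0],[-0.06,0.3,0,0,0,0],[0,0,0,0,0,0],[0,0,0,0,0,0]]'
python3 plan.py 0.5748 -0.1063 0.006 173.6
```

```text
clock: 36.25
position: [0.5746, -0.1073, 0.1067]
tool_rot: [-3.141, -0.0, 3.029]
force: [-0.4, 0.1, 0.1]
grip_width: 0.064
t 36.25 pos [ 0.5746 -0.1073  0.1067] rpy [-180.    -0.   173.6] q [ 0.64  0.75 -0.84  1.78  0.69  0.93  0.96] w 0.0640 F [-0.4  0.1  0.1]
shift units (current tool axes) [-0.01  0.04  4.03]
turn rotvec units [-0.0001 -0.0001 -0.0001]
shift in target axes [-0.01  0.04  4.03]
```

```bash

python3 -m handwheel '[[0,0.04,0.8,0,0,0],[0,0,1,0,0,0],[0,0,1,0,0,0],[0,0,0.7,0,0,0],[0,0,0.3,0,0,0],[0,0,0.2,0,0,0],[0,0,0,0,0,0]]'
python3 -m handwheel '[[0,0,0,0,0,0],[0,0,0,0,0,0],[0,0,0,0,0,0],[0,0,0,0,0,0],[0,0,0,0,0,0]]' 1 60
python3 -m handwheel '[[0,0,-0.1,0,0,0],[0,0,-0.4,0,0,0],[0,0,-1,0,0,0],[0,0,-1,0,0,0],[0,0,-1,0,0,0],[0,0,-0.5,0,0,0],[0,0,0,0,0,0]]'
python3 - <<'E'
from workcell import bot
import cv2
f=bot.grab_frame("scene"); cv2.imwrite("pics/s7.png",cv2.resize(f["pixels"][60:260,100:350],None,fx=3,fy=3))
E
python3 plan.py 0.4257 0.3024 0.1 192.7
```

```text
clock: 37.12
position: [0.5752, -0.1055, 0.007]
tool_rot: [3.142, 0.0, 3.03]
force: [0.3, 0.2, 0.4]
grip_width: 0.0643
clock: 37.75
position: [0.5753, -0.1056, 0.0075]
tool_rot: [-3.141, 0.001, 3.03]
force: [-2.1, -0.1, 7.8]
grip_width: 0.0389
clock: 38.62
position: [0.5754, -0.1057, 0.1079]
tool_rot: [-3.141, 0.002, 3.03]
force: [-0.1, 0.0, -2.7]
grip_width: 0.0392
t 38.67 pos [ 0.575  -0.1057  0.107 ] rpy [-180.     0.   173.6] q [ 0.64  0.75 -0.84  1.78  0.69  0.93  0.96] w 0.0393 F [-0.1 -1.  -2.5]
shift units (current tool axes) [ 7.76 15.56  0.27]
turn rotvec units [-0.0001  0.     -0.0531]
shift in target axes [ 2.24 17.24  0.28]
```

View pics/s7.png

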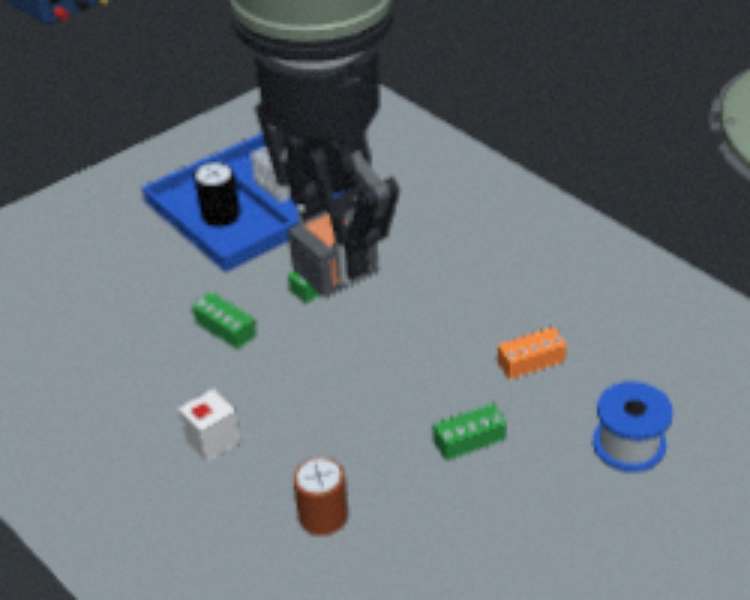

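The transformer is held level, at crop pixel (330,255), and I'm carrying it to the yellow near bay.

```bash

python3 -m handwheel '[[0,0,0,0,0,-0.0265],[0,0,0,0,0,-0.0266],[0.12,0.5,0,0,0,0],[0.12,0.9,0,0,0,0],[0.12,1,0,0,0,0],[0.12,1,0,0,0,0],[0.12,1,0,0,0,0],[0.12,1,0,0,0,0]]'
python3 -m handwheel '[[0.12,1,0,0,0,0],[0.12,1,0,0,0,0],[0.12,1,0,0,0,0],[0.12,1,0,0,0,0],[0.12,1,0,0,0,0],[0.12,1,0,0,0,0],[0.12,1,0,0,0,0],[0.12,1,0,0,0,0]]' >/dev/null
python3 -m handwheel '[[0.12,1,0,0,0,0],[0.12,1,0,0,0,0],[0.12,0.9,0,0,0,0],[0.12,0.6,0,0,0,0],[0.08,0.3,0,0,0,0],[0,0,0,0,0,0],[0,0,0,0,0,0]]'
python3 plan.py 0.4257 0.3024 0.014 192.7
```

```text
clock: 39.67
position: [0.5266, 0.0237, 0.1065]
tool_rot: [3.141, -0.001, -2.924]
force: [0.3, 0.5, -2.2]
grip_width: 0.039
clock: 41.55
position: [0.426, 0.3008, 0.1067]
tool_rot: [-3.141, -0.0, -2.921]
force: [0.4, 0.1, -3.6]
grip_width: 0.0391
t 41.55 pos [0.426  0.3008 0.1067] rpy [-180.    -0.  -167.4] q [-0.07  0.71 -0.93  1.94  0.74  0.88  0.4 ] w 0.0391 F [ 0.4  0.1 -3.6]
shift units (current tool axes) [-0.    0.07  3.71]
turn rotvec units [-0.0001 -0.     -0.0002]
shift in target axes [-0.    0.06  3.71]
```

```bash

python3 -m handwheel '[[0,0.06,0.8,0,0,0],[0,0,1,0,0,0],[0,0,0.9,0,0,0],[0,0,0.6,0,0,0],[0,0,0.3,0,0,0],[0,0,0.1,0,0,0],[0,0,0,0,0,0]]'
python3 -m handwheel '[[0,0,0.04,0,0,0],[0,0,0.03,0,0,0],[0,0,0,0,0,0]]'
```

```text
clock: 42.42
position: [0.4256, 0.3032, 0.0146]
tool_rot: [3.141, 0.0, -2.92]
force: [-0.3, -1.0, -3.4]
grip_width: 0.0389
clock: 42.8
position: [0.4255, 0.303, 0.0127]
tool_rot: [3.142, 0.0, -2.92]
force: [-0.1, -1.1, -4.1]
grip_width: 0.0388
```

```bash

python3 -m handwheel '[[0,0,0.03,0,0,0],[0,0,0.03,0,0,0],[0,0,0,0,0,0]]'
python3 -m handwheel '[[0,0,0,0,0,0],[0,0,0,0,0,0],[0,0,0,0,0,0],[0,0,0,0,0,0]]' -0.4
python3 -m handwheel '[[0,0,-0.4,0,0,0],[0,0,-1,0,0,0],[0,0,-1,0,0,0],[0,0,-1,0,0,0],[0,0,-1,0,0,0],[0,0,-1,0,0,0],[0,0,-1,0,0,0],[0,0,-1,0,0,0]]'
python3 -m handwheel '[[0,-1,0,0,0,0],[0,-1,0,0,0,0],[0,-1,0,0,0,0],[0,-1,0,0,0,0],[0,-1,0,0,0,0],[0,-1,0,0,0,0],[0,-1,0,0,0,0],[0,-0.5,0,0,0,0]]'
python3 - <<'E'
from workcell import bot
from h import *
import pickle
ft=bot.grab_frame("top"); fs=bot.grab_frame("scene")
cv2.imwrite("pics/t8.png",cv2.resize(ft["pixels"][120:300,60:440],None,fx=2,fy=2)); cv2.imwrite("pics/s8.png",fs["pixels"])
o=pickle.load(open("out.pkl","rb"))
for n in M:
    if 'tray' in n: continue
    T=bot.trace(ft,n);Sx=bot.trace(fs,n)
    tr={"capacitor_black":"tray_blue","heat_sink":"tray_blue","terminal_green":"tray_yellow","transformer":"tray_yellow"}.get(n)
    z=.004 if tr else 0
    if tr: c=dict(capacitor_black=[.5297,-.3236],heat_sink=[.4567,-.320],terminal_green=[.4969,.3184],transformer=[.4257,.3024])[n]
    else: c=o[n][:2]
    obs=[]
    for f,L in((ft,T),(fs,Sx)):
        q=proj(f,[[*c,.02]])[0]; L=[d for d in L if np.hypot(*(np.array(d["point"])-q))<15]
        if L: obs.append((f,L[0]["region"]))
    if not obs: print(n,"none");continue
    p,i=fit(obs,M[n],c,z)
    s=""
    if tr:
        t=o[tr]; d=p[:2]-t[:2]; cc,ss=np.cos(t[2]),np.sin(t[2]); s="in tray %.4f %.4f"%(d[0]*cc+d[1]*ss,-d[0]*ss+d[1]*cc)
    print(n,len(obs),np.round(p[:2],4),round(i,2),s or "shift mm %.1f"%(1e3*np.hypot(*(p[:2]-c))))
E
python3 plan.py
```

```text
clock: 43.18
position: [0.4254, 0.3031, 0.0115]
tool_rot: [-3.141, 0.0, -2.92]
force: [-3.2, -3.1, 10.9]
grip_width: 0.0392
clock: 43.68
position: [0.4254, 0.303, 0.0111]
tool_rot: [3.142, 0.0, -2.92]
force: [0.2, 0.8, 0.6]
grip_width: 0.06
clock: 44.68
position: [0.4251, 0.303, 0.1975]
tool_rot: [3.142, 0.0, -2.919]
force: [0.1, -0.2, -0.9]
grip_width: 0.0595
clock: 45.68
position: [0.4668, 0.1191, 0.1965]
tool_rot: [-3.141, 0.0, -2.921]
force: [0.5, 0.6, 0.6]
grip_width: 0.0595
capacitor_black 2 [ 0.5295 -0.3233] 0.89 in tray 0.0363 0.0003
capacitor_brown 2 [ 0.6818 -0.0056] 0.92 shift mm 0.6
terminal_green 1 [0.497  0.3183] 0.91 in tray 0.0365 -0.0002
terminal_orange 1 [ 0.4654 -0.0077] 0.94 shift mm 1.2
heat_sink 2 [ 0.456  -0.3202] 0.88 in tray -0.0373 -0.0003
transformer 1 [0.4235 0.3012] 0.78 in tray -0.0389 -0.0007
relay 2 [ 0.6945 -0.1167] 0.85 shift mm 1.5
solder_spool 1 [0.4767 0.1013] 0.93 shift mm 0.4
t 46.58 pos [0.4667 0.1202 0.196 ] rpy [ 180.     0.  -167.3] q [ 0.42  0.54 -1.07  1.97  0.57  0.98  0.87] w 0.0601 F [ 0.8 -0.4 -0.5]
```

View pics/t8.png

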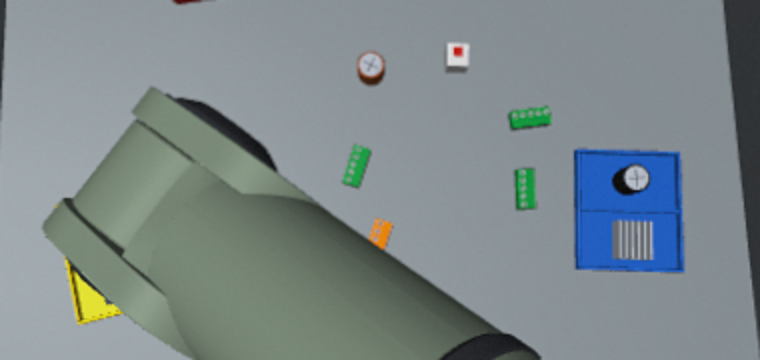

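View pics/s8.png

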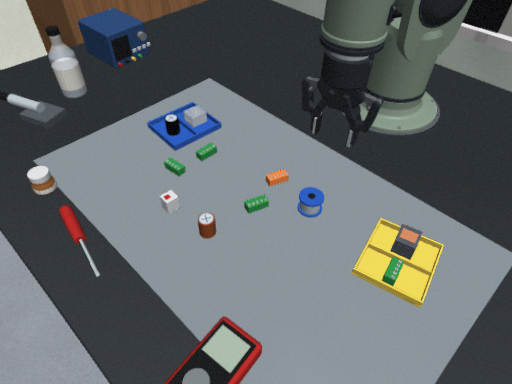

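```bash
python3 -c "
import cv2;i=cv2.imread('pics/s8.png');cv2.imwrite('pics/s8c.png',cv2.resize(i[210:310,340:460],None,fx=5,fy=5,interpolation=cv2.INTER_CUBIC))"
```

```text
(no output)
```

View pics/s8c.png

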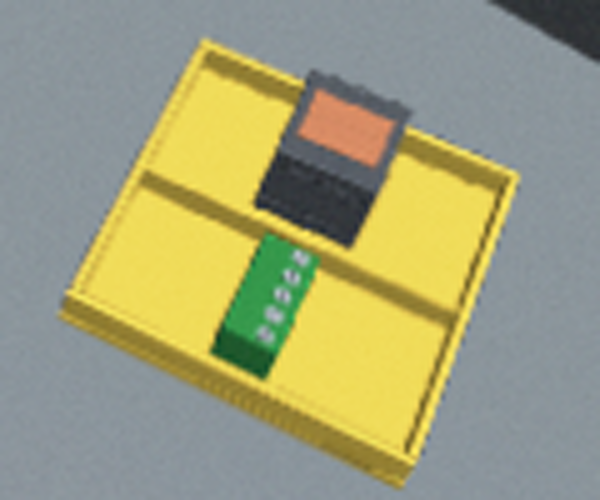

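```bash
python3 -c "
from h import *;import pickle
ft,fs=pickle.load(open('f1.pkl','rb'))
P=place(M['transformer'],[.4254,.303,np.radians(12.7)],.004); print((np.round((proj(fs,P)-[340,210])*5)).tolist())"
```

```text
[[288.0, 124.0], [314.0, 66.0], [385.0, 167.0], [415.0, 109.0], [249.0, 204.0], [275.0, 147.0], [349.0, 250.0], [379.0, 194.0]]
```

The predicted corners of a transformer standing flat on the floor agree with the picture to within about 1.5 camera pixels. I'm handing in.

```bash
python3 -m handwheel '[[0,0,0,0,0,0],[0,0,0,0,0,0]]'; python3 -c "
from workcell import bot
print(bot.job_done())"
```

```text
clock: 46.82
position: [0.4667, 0.1201, 0.196]
tool_rot: [3.142, -0.0, -2.92]
force: [-0.3, 0.2, 0.5]
grip_width: 0.06
the job is handed in; nothing more can be done
None
```

I dealt the four parts in the order asked and handed the job in at about 47 s of the 115 s allowed; no verdict was reported.

| Part | Tray and bay | Position in the tray frame, from the last pictures (mm) |
|---|---|---|
| Black capacitor | blue, far bay | (36, 0) |
| Green terminal block (the one nearest the base) | yellow, far bay | (36.5, 0) |
| Heat sink | blue, near bay | (−37, 0) |
| Transformer | yellow, near bay | (−39, −1) |

- **Parts:** All four looked upright and flat, and the gripper is clear of everything.
- **Other stock:** The brown capacitor, orange block, relay and spool measured 0.4 to 1.5 mm from where they began, which is within the measuring error.
- **Weaker checks:** In the last pictures the arm hid the yellow tray from the top camera. The two yellow-tray parts, the orange block and the spool were therefore checked in the scene view only. The transformer's outline fit was the poorest, with an overlap of 0.78, probably because the cross wall hides its foot. Its top corners still matched a part standing flat to within about 1.5 pixels.

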